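# Weigh a beaker under a fresh tray held as a draught cover

### The job

Stand the white beaker upright in the middle of the balance pan, gently so that the pan never hits its bottom stop, and let go of it. Then peel the top tray off the sticky stack by lifting one corner or end first, so that it tilts out while the far side is still nested and the trays below stay standing where they are, and hold it roughly level and the right way up close above the beaker, within a few centimetres, covering its whole mouth but not touching it, to keep draughts off the reading. Finish while still holding the tray there, and leave the rack, bottle and box alone.

Things in the scene. Friction and masses are not known exactly. Their poses are not given: they have to be found in the camera images.
- beaker: plain white round porcelain beaker, straight outside 56 mm across, 70 mm high, wall 4 mm, about 160 g, open top, standing upright on the bench at the start. Origin at the centre of its underside, z up
- beaker_rim (a point): centre of the beaker's open mouth, 70 mm above its underside
- balance: white bench balance, housing 190 x 170 mm (its x, y) and 60 mm high, fixed to the bench; a round steel pan stands over it. Origin under the housing's centre on the bench, its x axis points away from the side with the small black display strip
- pan_top (a point): centre of the upper face of the balance's round steel pan, 130 mm across, flat without a rim, 90 mm above the bench when empty, its centre 18 mm along the balance's +x from the balance's origin
- pan (a joint): how far the sprung pan has sunk, m: 0 empty, grows downward, hard stop at 0.020, spring about 350 N/m (the beaker alone sinks it 4 to 6 mm)
- stack: lower part of the stack: two more such trays, nested and fixed together on a dark steel foot plate 150 x 130 x 8 mm, 0.66 kg in all, loose on the bench. Origin under the plate's centre on the bench, z up, x along the trays' long side. Its upper rim is 72 mm above the bench, same outline as the top tray's rim, and 18 mm below the underside of that rim
- tray: top tray of the stack: light grey rigid plastic, 80 g, open upward, 38 mm high. Thick rim: outline 120 x 100 mm (its x, y), 9 mm wide, 8 mm deep, upper face 38 mm above the underside. Inside: opening 102 x 82 mm, at 23 mm depth a 6 mm shoulder, floor 90 x 70 mm at 35 mm depth. Outside below the rim 108 x 88 mm. Origin at the centre of its underside, z up, x along the long side
- sticky (a point): middle of the lower stack's opening, 68 mm above the bench. At this height four sprung rubber grips, two on each long side, 35 mm either side of the middle, press on the top tray's foot and hold it with about 2 N of friction each until the foot has risen 11 mm there
- tray_base (a point): centre of the top tray's underside (its origin), 60 mm above the bench when nested. The lowest 12 mm of the tray is a foot 96 x 76 mm that sits in the tray below with 3 mm play, held there by friction (see sticky). Tilted up by one end about the far end's foot it comes free; a level pull brings the lower trays along or tips them
- rack: bystander: green tube rack, 70 x 130 mm and 54 mm high, with a few short tubes up to 78 mm; leave alone. Origin at the centre of its underside
- bottle: bystander: amber bottle 60 mm across, 130 mm high; leave alone. Origin at the centre of its underside
- tipbox: bystander: closed white box with grey lid, 87 x 122 mm and 53 mm high; leave alone. Origin at the centre of its underside
- corner0 (a point): outer corner of the top tray's rim, on its upper face, at the tray's +x +y corner (60 mm and 50 mm from its middle)
- seat0 (a point): point fixed to the lower stack where corner0 lies while the top tray is fully nested
- corner1 (a point): outer corner of the top tray's rim, on its upper face, at the tray's -x +y corner (60 mm and 50 mm from its middle)
- seat1 (a point): point fixed to the lower stack where corner1 lies while the top tray is fully nested
- corner2 (a point): outer corner of the top tray's rim, on its upper face, at the tray's -x -y corner (60 mm and 50 mm from its middle)
- seat2 (a point): point fixed to the lower stack where corner2 lies while the top tray is fully nested
- corner3 (a point): outer corner of the top tray's rim, on its upper face, at the tray's +x -y corner (60 mm and 50 mm from its middle)
- seat3 (a point): point fixed to the lower stack where corner3 lies while the top tray is fully nested
Things that resemble listed ones, but are neither listed nor needed, are in the scene too. Leave any black look-alike of the tray alone.

How it is judged:
By the outcome, as a careful person would: the job done as asked, in the order asked, and still so for the second after the job is handed in, while the arm keeps its last pose, push and grip.
It also fails if it takes over 58 s, if anything falls off the work surface, if the arm or the gripper's body presses on something with over 40 N, if the wrist force passes 120 N, or if a joint passes its speed limit or range.

### The arm

A 6-joint arm with a two-finger parallel gripper is mounted at the origin on the work surface. World frame = base frame: x ahead of the robot, y to its left, z up, the work surface at z = 0. Lengths are in m, angles in rad, forces in N, time in s.
With the tool pointing down it reaches from about 0.375 to 0.9 m from the base axis. Payload 3.1 kg.
Tool frame: the origin (TCP) lies at the very end of the fingers, on their centre line; the grasp point (between the pads) lies 19 mm behind it (robot.hold_point_z is the z of the grasp point in the tool frame, in m); z points along the fingers, y is the direction in which the jaws open and shut (so a half turn about z gives the same grasp; the last joint's range is limited). The gripper opens to 87 mm and grips with 3 to 60 N. Pads are 19 mm wide; open, the fingers measure 117 mm over their backs; the gripper's body (75 mm by 190 mm) begins 51 mm behind the grasp point.
Start: joints at [-1.317, 0.527, 1.433, -0, 1.181, -0.178], TCP at [0.262, -0.567, 0.223] pointing down, gripper open.
Joint ranges: [-3.08, 3.08], [-0.75, 2.2], [0.22, 2.44], [-1.43, 4.57], [0, 2.65], [-2.85, 2.85]. Speed limits (rad/s): [2.79, 2.79, 3.14, 3.14, 3.14, 3.14].

### API

Orientations are given as a unit quaternion [x, y, z, w].
In Python, from rig import robot, viewer, spotter gives the robot as it stands.
- The arm moves only by the shell command python3 -m crank 'ROWS' [FORCE]. ROWS is text: rows parted by semicolons, each of 7 numbers parted by spaces: the turn, a rotation vector about the tool's x, y, z in units of 5 degrees (1.0 is 5 degrees), then the shift along the tool's x, y, z in units of 40 mm (1.0 is 40 mm), then the gripper's target within -1 to 1 (shut at 1, half-way at 0, fully open at -1). A call has 1 to 5 rows; each row shifts and turns the pose as measured when the row begins, along the tool's axes as they then stand; what a row does not reach is not made up. A row lasts 1/8 s, in which the tool goes at most 62.5 mm and 10.7 degrees, less where a joint would pass 70% of its speed; a pose out of reach is approached as far as the arm can. A call is refused whole if a number of a shift passes 1 or a number of a turn 1, either way. A call with a gripper value outside its range is refused whole. The fingers move at their own pace and stop on an object; FORCE is the grip in N (left out, the last holds). Time passes only in rows, so rows that do not move let the fingers close. It gives the time, the measured TCP pose, the force and the opening at its end, in the units of the state.
- robot.get_obs(): the state, without advancing time (a new reading comes with each control period).
- viewer.camera(name): name is "scene" or "top" or "wrist"; returns a dict with "img" (420x560x3 uint8, red, green, blue), "camera_matrix" (3x3 intrinsics, pixels), "xyz" and "attitude" of the camera in the world. Camera axes: x right, y down, z forward; pixel columns grow to the right and rows downward; lengths in m; the calibration is good to about 2 mm. A picture is of the moment at which its call begins. There is no depth.
- robot.hand_in(): hands the job in, once; it reports no verdict.
Trained networks look in a picture, given as the dict that the camera call returned (one of the last four; its "shot" number tells which), for a name from the list of things; names that differ only in an ending like _2 or _b are one class to them, and where a whole thing is asked for, a point or a joint stands for the part that bears it (a point fixed in the world has none). Each returns a list of dicts, best first, with "score" (0 to 1); they miss things now and then, are a little off and sometimes report something else, mostly with a low value. They report only what shows in the picture. A call takes as long as a camera call. They do not tell look-alikes from the thing itself.
- spotter.boxes_of(name, picture): "at" ([x, y, z] in m, in the coordinates of the camera as it stood for that picture, good to about 4 mm: the middle of the surface that is visible of it).
The state is a dict: "time": time; "q": joint angles; "joint_velocities": joint speeds; "joint_torque": joint torques, N m; "position": TCP position; "tool_rot": TCP orientation; "ft_force": force on the tool from outside, world axes, zero at the start; "moment": the same for the moment, N m; "grip_width": finger opening in m.
Only numpy, scipy, OpenCV 4.12 (cv2) and the standard library are available. Lean on these libraries where they do the work, as an engineer would, in place of code of your own. Each camera call takes 0.05 s, during which the arm holds its last target.

## Working session

There is one attempt and no reset: what is moved stays moved. The work goes in short steps, Python scripts to look and compute and a shell command to move; the robot and the scene stay as the last step left them, time stands still between calls to the robot, and variables do not carry over. Pictures are saved under pics/ and viewed, and the job is handed in when it is done.

```bash
ls; mkdir -p pics; cat > h.py <<'E'
import numpy as np, cv2
from scipy.spatial.transform import Rotation as R
from rig import robot, viewer, spotter
def Rm(a):
    a=np.array(a); return a if a.shape==(3,3) else R.from_quat(a).as_matrix()
def snap(n,f):
    p=viewer.camera(n); cv2.imwrite('pics/'+f+'.png',p['img'][:,:,::-1]); return p
def w(p,c): return Rm(p['attitude'])@np.array(c)+np.array(p['xyz'])
def proj(p,X):
    c=Rm(p['attitude']).T@(np.array(X)-np.array(p['xyz'])); u=np.array(p['camera_matrix'])@c; return u[:2]/u[2]
def ray(p,uv,z):
    d=Rm(p['attitude'])@np.linalg.inv(np.array(p['camera_matrix']))@np.array([uv[0],uv[1],1.]); o=np.array(p['xyz'])
    return o+d*(z-o[2])/d[2]
E
python3 - <<'E'
from h import *
for n in ['scene','top']:
    p=snap(n,n+'0'); print(n,p['xyz'])
    for k in ['beaker','balance','pan_top','stack','tray','rack','bottle','tipbox']:
        print(k,[(np.round(w(p,d['at']),3).tolist(),round(d['score'],2),proj(p,w(p,d['at'])).round().tolist()) for d in spotter.boxes_of(k,p)[:3]])
o=robot.get_obs(); print(o)
E
```

```text
pics
scene [ 0.88404828 -0.58048769  1.15400192]
beaker [([0.509, -0.005, 0.047], 0.92, [265.0, 207.0])]
balance [([0.532, 0.173, 0.061], 0.81, [298.0, 168.0]), ([0.54, -0.237, 0.075], 0.63, [232.0, 267.0]), ([0.508, -0.007, 0.046], 0.53, [264.0, 207.0])]
pan_top [([0.537, 0.196, 0.092], 0.9, [304.0, 158.0]), ([0.588, -0.285, 0.006], 0.5, [239.0, 298.0])]
stack [([0.592, -0.287, 0.008], 0.65, [240.0, 299.0]), ([0.537, -0.237, 0.075], 0.46, [231.0, 266.0]), ([0.534, 0.168, 0.061], 0.34, [298.0, 169.0])]
tray [([0.536, -0.233, 0.074], 0.95, [232.0, 265.0]), ([0.635, -0.423, 0.013], 0.6, [226.0, 349.0]), ([0.323, -0.264, 0.014], 0.59, [170.0, 249.0])]
rack [([0.74, 0.01, 0.057], 0.58, [334.0, 234.0]), ([0.508, -0.009, 0.042], 0.23, [264.0, 209.0])]
bottle [([0.463, -0.438, 0.085], 0.94, [165.0, 314.0])]
tipbox [([0.469, 0.465, 0.058], 0.87, [321.0, 107.0])]
top [0.41500451 0.00871052 1.40909496]
beaker [([0.507, -0.009, 0.005], 0.75, [285.0, 216.0]), ([0.469, 0.476, 0.05], 0.62, [138.0, 226.0]), ([0.543, -0.244, 0.076], 0.62, [357.0, 203.0])]
balance [([0.516, 0.195, 0.06], 0.96, [223.0
[... 509 characters left out ...]
, [137.0, 226.0])]
{'time': 0.9, 'q': array([-1.31650995e+00,  5.27479257e-01,  1.43266576e+00,  2.44597433e-05,
        1.18140169e+00, -1.78487973e-01]), 'joint_velocities': array([ 0.00061577,  0.00170592,  0.00095523, -0.00017546, -0.001797  ,
        0.00047876]), 'joint_torque': array([ 1.68969113e-04, -4.39999115e+01, -1.76989478e+01,  6.34468230e-02,
        5.03044424e-02, -1.82064923e-05]), 'position': array([ 0.26215879, -0.56735809,  0.22257208]), 'tool_rot': array([9.76680501e-01, 2.14697925e-01, 1.21767653e-05, 2.25278447e-05]), 'ft_force': array([-0.10002074, -0.1992522 ,  0.41611624]), 'moment': array([-0.03402447, -0.02136925,  0.03488713]), 'grip_width': 0.0869619975890425}
```

View pics/scene0.png

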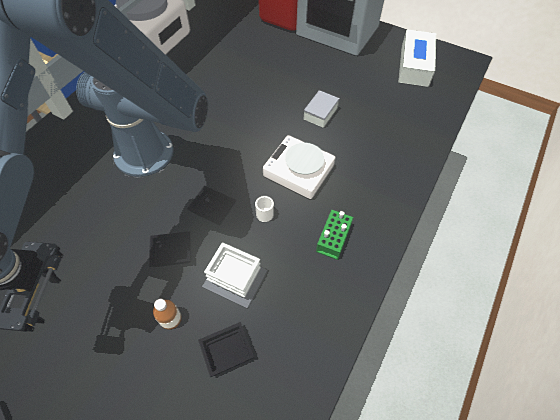

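View pics/top0.png

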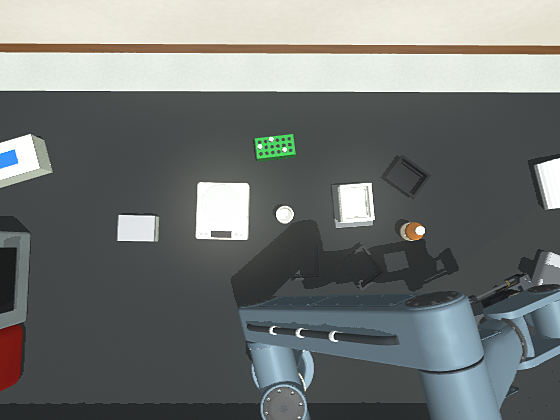

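```bash
python3 - <<'E'
import cv2,numpy as np
t=cv2.imread('pics/top0.png'); s=cv2.imread('pics/scene0.png')
a=cv2.resize(t[165:255,185:385],None,fx=4,fy=4,interpolation=cv2.INTER_CUBIC); 
cv2.imwrite('pics/z1.png',a)
b=cv2.resize(s[120:320,190:350],None,fx=3,fy=3,interpolation=cv2.INTER_CUBIC); cv2.imwrite('pics/z2.png',b)
E
```

```text
(no output)
```

View pics/z1.png

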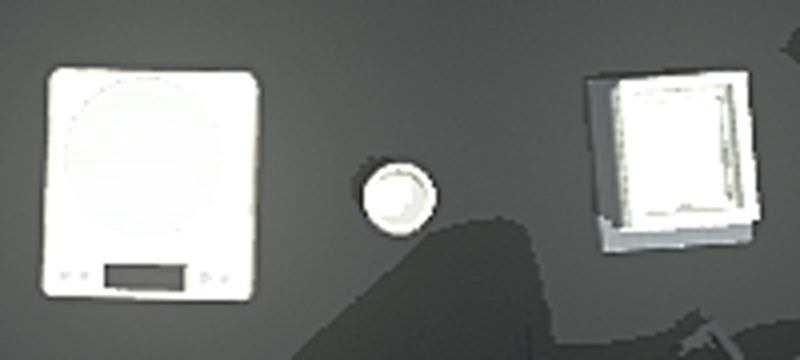

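View pics/z2.png

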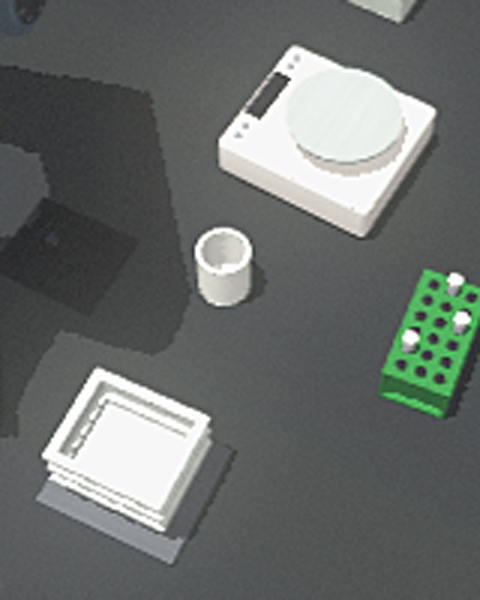

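```bash
python3 - <<'E'
from h import *
pt=viewer.camera('top'); ps=viewer.camera('scene')
t=lambda u,v:(u/4+185-.375,v/4+165-.375); s=lambda u,v:(u/3+190-.33,v/3+120-.33)
for n,a,b,z in [('pan',(143,155),(345,115),.09),('beaker',(401,197),(223,248),.07),('panL',(64,155),(287,118),.09),('panR',(222,155),(404,122),.09)]:
    print(n,ray(pt,t(*a),z).round(4),ray(ps,s(*b),z).round(4))
T=[ray(pt,t(*c),.098) for c in [(612,80),(748,72),(760,218),(622,228)]]
S=[ray(ps,s(*c),.098) for c in [(98,368),(213,418),(168,525),(42,455)]]
for c in (T,S):
    c=np.array(c); print(c.round(3).tolist(), c.mean(0).round(4), [np.linalg.norm(c[i]-c[i-1]).round(3) for i in range(4)])
    for i in range(4):
        d=c[i]-c[i-1]; print(np.degrees(np.arctan2(d[1],d[0])).round(1))
E
```

```text
pan [0.5407 0.2003 0.09  ] [0.5401 0.1988 0.09  ]
beaker [ 0.5082 -0.0084  0.07  ] [ 0.5057 -0.0044  0.07  ]
panL [0.5407 0.2641 0.09  ] [0.4872 0.1637 0.09  ]
panR [0.5408 0.1365 0.09  ] [0.6002 0.2221 0.09  ]
[[0.601, -0.179, 0.098], [0.608, -0.289, 0.098], [0.49, -0.296, 0.098], [0.481, -0.185, 0.098]] [ 0.545  -0.2372  0.098 ] [np.float64(0.12), np.float64(0.11), np.float64(0.118), np.float64(0.111)]
3.2
-86.5
-176.3
94.2
[[0.482, -0.195, 0.098], [0.603, -0.185, 0.098], [0.622, -0.293, 0.098], [0.487, -0.294, 0.098]] [ 0.5484 -0.2414  0.098 ] [np.float64(0.099), np.float64(0.122), np.float64(0.11), np.float64(0.135)]
93.0
4.7
-80.2
-179.5
```

```bash
cat >> h.py <<'E'
def Rt(yaw, pitch=0):
    # tool y along world x rotated by yaw; pitch>0: rotate about tray's -y axis so +x end rises
    ca,sa=np.cos(yaw),np.sin(yaw)
    M=np.array([[-sa,ca,0],[ca,sa,0],[0,0,-1.]]).T.T
    X=np.array([-sa,ca,0]);Y=np.array([ca,sa,0]);Z=np.array([0,0,-1.])
    M=np.column_stack([X,Y,Z])
    return R.from_rotvec(-pitch*X).as_matrix()@M
def plan(tp,tR,n=5,cap=1.0):
    o=robot.get_obs(); p=np.array(o['position']); M=Rm(o['tool_rot'])
    print('t',o['time'],'p',p.round(4),'w',round(o['grip_width'],4),'F',np.round(o['ft_force'],1),'q',np.round(o['q'],2))
    dr=R.from_matrix(M.T@tR).as_rotvec(); print('turn deg',np.degrees(dr).round(2),'tool shift mm',(1000*M.T@(tp-p)).round(1), 'world mm',(1000*(tp-p)).round(1))
    for i in range(n):
        dr=R.from_matrix(M.T@tR).as_rotvec()/np.radians(5); d=M.T@(tp-p)/0.04
        s=min(1,cap/max(1e-9,np.abs(d).max())); r=min(1,1/max(1e-9,np.abs(dr).max()))
        d=d*s; dr=dr*r
        print(' '.join('%.2f'%v for v in np.r_[dr,d]))
        p=p+M@d*0.04; M=M@R.from_rotvec(dr*np.radians(5)).as_matrix()
E
python3 - <<'E'
from h import *
plan(np.array([.507,-.007,.18]),Rt(0),14)
E
```

```text
t 1.0 p [ 0.2621 -0.5673  0.2226] w 0.0872 F [-0.   0.9 -0.4] q [-1.32  0.53  1.43  0.    1.18 -0.18]
turn deg [  0.    0.  -65.2] tool shift mm [ 457.3 -406.    42.6] world mm [244.9 560.3 -42.6]
0.00 0.00 -1.00 1.00 -0.89 0.09
0.00 0.00 -1.00 1.00 -0.74 0.09
0.00 0.00 -1.00 1.00 -0.62 0.08
0.00 0.00 -1.00 1.00 -0.50 0.08
0.00 0.00 -1.00 1.00 -0.40 0.07
0.00 0.00 -1.00 1.00 -0.30 0.07
0.00 0.00 -1.00 1.00 -0.21 0.07
0.00 0.00 -1.00 1.00 -0.12 0.07
0.00 0.00 -1.00 1.00 -0.03 0.07
0.00 0.00 -1.00 1.00 0.06 0.07
0.00 0.00 -1.00 1.00 0.15 0.07
0.00 0.00 -1.00 1.00 0.24 0.07
0.00 0.00 -1.00 1.00 0.33 0.07
0.00 0.00 -0.04 1.00 0.43 0.08
```

```bash
python3 -m crank '0 0 -1 1 -0.89 0 -1; 0 0 -1 1 -0.74 0 -1; 0 0 -1 1 -0.62 0 -1; 0 0 -1 1 -0.5 0 -1; 0 0 -1 1 -0.4 0 -1'; python3 - <<'E'
from h import *
plan(np.array([.52,-.2,.28]),Rt(0.06),9)
E
```

```text
time: 1.62
position: [0.3581, -0.3472, 0.2223]
tool_rot: [0.905, 0.425, 0.0, 0.003]
ft_force: [0.2, 0.1, 0.2]
grip_width: 0.0869
t 1.625 p [ 0.3581 -0.3472  0.2223] w 0.0869 F [0.2 0.1 0.2] q [-0.99  0.36  1.75 -0.    1.03 -0.3 ]
turn deg [  0.22   0.22 -43.2 ] tool shift mm [216.6  30.6 -58. ] world mm [161.9 147.2  57.7]
0.01 0.01 -1.00 1.00 0.14 -0.27
0.01 0.01 -1.00 1.00 0.23 -0.27
0.01 0.01 -1.00 1.00 0.33 -0.28
0.01 0.01 -1.00 1.00 0.43 -0.29
0.01 0.01 -1.00 1.00 0.53 -0.30
0.01 0.01 -1.00 0.14 0.09 -0.04
0.01 0.01 -1.00 0.00 0.00 0.00
0.01 0.01 -1.00 0.00 0.00 0.00
0.00 0.00 -0.64 0.00 0.00 0.00
```

```bash
python3 -m crank '0 0 -1 1 0.14 -0.3 -1; 0 0 -1 1 0.23 -0.3 -1; 0 0 -1 1 0.33 -0.3 -1; 0 0 -1 1 0.43 -0.3 -1; 0 0 -1 0.9 0.5 -0.3 -1';  python3 - <<'E'
from h import *
p=snap('wrist','w1'); print(p['xyz'],Rm(p['attitude']).round(2))
for k in ['tray','beaker']:
  print(k,[(np.round(w(p,d['at']),3).tolist(),round(d['score'],2)) for d in spotter.boxes_of(k,p)[:3]])
plan(np.array([.507,-.007,.18]),Rt(0),7)
E
```

```text
time: 2.25
position: [0.5151, -0.2001, 0.2838]
tool_rot: [0.788, 0.616, -0.0, 0.002]
ft_force: [0.8, 0.1, 0.3]
grip_width: 0.0869
[ 0.53197945 -0.132792    0.44633308] [[ 0.97 -0.23 -0.06]
 [-0.24 -0.94 -0.25]
 [ 0.    0.26 -0.97]]
tray [([0.602, -0.435, 0.014], 0.95), ([0.549, -0.242, 0.077], 0.87), ([0.344, -0.068, 0.017], 0.61)]
beaker [([0.509, -0.019, 0.027], 0.73)]
t 2.4 p [ 0.5155 -0.2002  0.2839] w 0.0872 F [-0.7 -0.3 -0.3] q [-0.57  0.36  1.54 -0.    1.24 -0.33]
turn deg [  0.19   0.24 -13.95] tool shift mm [185.9 -55.2 103. ] world mm [  -8.5  193.2 -103.9]
0.01 0.02 -1.00 1.00 -0.30 0.55
0.01 0.02 -1.00 1.00 -0.20 0.54
0.01 0.01 -0.79 1.00 -0.11 0.54
0.00 0.00 0.00 1.00 -0.04 0.54
0.00 0.00 0.00 0.77 -0.03 0.41
0.00 0.00 0.00 -0.00 -0.00 -0.00
0.00 0.00 0.00 0.00 0.00 0.00
```

View pics/w1.png

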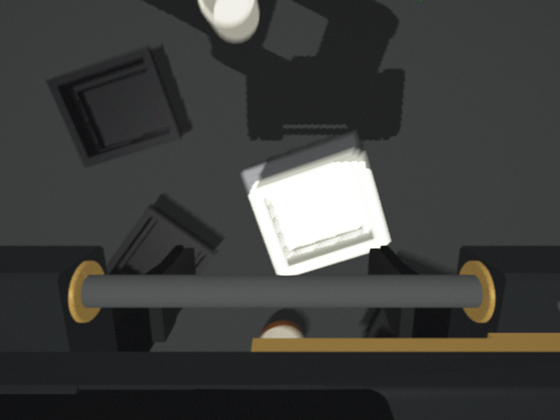

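```bash
python3 -m crank '0 0 -1 1 -0.3 0.3 -1; 0 0 -1 1 -0.2 0.3 -1; 0 0 -0.8 1 -0.1 0.3 -1; 0 0 0 0 0 0 -1';  python3 - <<'E'
from h import *
p=snap('wrist','w2'); print(p['xyz'])
d=spotter.boxes_of('beaker',p)
for x in d[:2]: W=w(p,x['at']); print(W.round(4),proj(p,W).round())
plan(np.array([.507,-.007,.18]),Rt(0),4)
E
```

```text
time: 2.9
position: [0.5069, -0.0787, 0.2446]
tool_rot: [0.707, 0.707, -0.003, 0.002]
ft_force: [0.5, -0.5, -0.5]
grip_width: 0.0871
[ 0.50752741 -0.00892396  0.40686722]
[ 0.5113 -0.0058  0.0095] [285. 118.]
[ 0.5454 -0.1822  0.0086] [312. 266.]
t 3.0 p [ 0.5089 -0.0813  0.2458] w 0.0871 F [ 0.8 -0.3  0.4] q [-0.37  0.35  1.68 -0.01  1.11 -0.37]
turn deg [ 0.13  0.47 -0.12] tool shift mm [74.9 -2.2 65.2] world mm [ -1.9  74.3 -65.8]
0.03 0.09 -0.02 1.00 -0.03 0.87
0.00 -0.00 0.00 0.87 -0.02 0.77
-0.00 0.00 0.00 -0.00 -0.00 -0.00
0.00 0.00 0.00 0.00 0.00 0.00
```

View pics/w2.png

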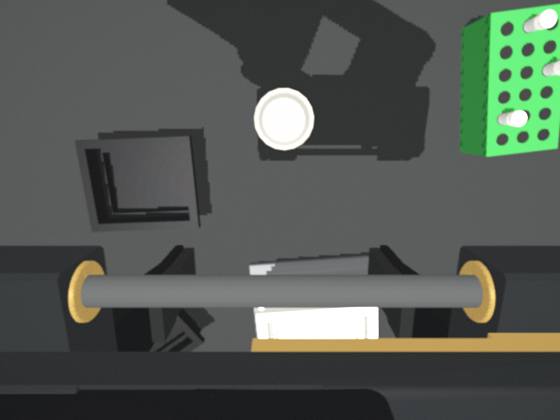

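```bash
python3 - <<'E'
from h import *
im=cv2.imread('pics/w2.png',0)
c=cv2.HoughCircles(im[60:180,220:350],cv2.HOUGH_GRADIENT,1,30,param1=100,param2=20,minRadius=22,maxRadius=38); print(c[0][:3]+[220,60,0])
p=viewer.camera('wrist'); print(p['xyz'])
for uv in [(284,119)]: print(ray(p,uv,.07).round(4))
print(np.linalg.norm(ray(p,(254,119),.07)-ray(p,(314,119),.07)))
E
```

```text
[[283.5        120.5         29.39999962]]
[ 0.50906022 -0.01114668  0.40792837]
[ 0.5125 -0.0099  0.07  ]
0.05639155087039265
```

```bash
python3 -m crank '0 0 0 1 0 0.9 -1; 0 0 0 0.85 0 0.8 -1; 0 0 0 0 0 0.4 -1; 0 0 0 0 0 0 -1'; python3 - <<'E'
from h import *
plan(np.array([.5095,-.0075,.032]),Rt(0),6)
E
```

```text
time: 3.55
position: [0.5152, -0.015, 0.1617]
tool_rot: [0.712, 0.702, -0.0, 0.009]
ft_force: [0.7, 0.5, 0.4]
grip_width: 0.0873
t 3.55 p [ 0.5152 -0.015   0.1617] w 0.0873 F [0.7 0.5 0.4] q [-0.24  0.46  1.78 -0.01  0.88 -0.22]
turn deg [ 0.74  0.77 -0.84] tool shift mm [  9.1  -7.5 129.5] world mm [  -5.7    7.5 -129.7]
0.15 0.15 -0.17 0.07 -0.06 1.00
-0.00 -0.00 0.00 0.06 -0.04 1.00
0.00 0.00 -0.00 0.06 -0.04 1.00
0.00 0.00 0.00 0.01 -0.01 0.24
0.00 0.00 0.00 -0.00 0.00 -0.00
0.00 0.00 0.00 0.00 0.00 0.00
```

```bash
python3 -m crank '0.15 0.15 -0.17 0.22 -0.18 0.3 -1; 0 0 0 0 0 1 -1; 0 0 0 0 0 0.5 -1; 0 0 0 0 0 0 -1'; python3 - <<'E'
from h import *
plan(np.array([.5095,-.0075,.032]),Rt(0),4)
E
```

```text
time: 4.05
position: [0.5109, -0.0092, 0.0898]
tool_rot: [0.708, 0.706, 0.002, 0.002]
ft_force: [0.5, -0.4, -0.2]
grip_width: 0.0872
t 4.05 p [ 0.5109 -0.0092  0.0898] w 0.0872 F [ 0.5 -0.4 -0.2] q [-0.24  0.58  1.84  0.    0.72 -0.23]
turn deg [ 0.33  0.03 -0.23] tool shift mm [ 1.7 -1.8 57.8] world mm [ -1.4   1.7 -57.8]
0.07 0.01 -0.05 0.03 -0.03 1.00
0.00 0.00 0.00 0.01 -0.01 0.45
-0.00 0.00 0.00 -0.00 0.00 -0.00
0.00 0.00 0.00 0.00 0.00 0.00
```

```bash
python3 -m crank '0.07 0 0 0.04 -0.04 0.8 -1; 0 0 0 0 0 0.6 -1; 0 0 0 0 0 0 -1;0 0 0 0 0 0 -1'; python3 - <<'E'
from h import *
plan(np.array([.5095,-.0075,.032]),Rt(0),2)
E
```

```text
time: 4.55
position: [0.5136, -0.0096, 0.0371]
tool_rot: [0.709, 0.705, 0.002, 0.004]
ft_force: [-0.3, -0.3, 0.8]
grip_width: 0.0873
t 4.55 p [ 0.5136 -0.0096  0.0371] w 0.0873 F [-0.3 -0.3  0.8] q [-0.24  0.68  1.86 -0.    0.59 -0.23]
turn deg [ 0.48  0.12 -0.33] tool shift mm [ 2.  -4.1  5.1] world mm [-4.1  2.1 -5.1]
0.10 0.02 -0.07 0.05 -0.10 0.13
-0.00 0.00 0.00 -0.00 -0.00 0.00
```

```bash
python3 -m crank '0.1 0 -0.07 0.05 -0.1 0.1 -1; 0 0 0 0 0 0 0.5; 0 0 0 0 0 0 1;0 0 0 0 0 0 1;0 0 0 0 0 0 1' 18; python3 - <<'E'
from h import *
plan(np.array([.5095,-.0075,.032]),Rt(0),1)
E
```

```text
time: 5.18
position: [0.5106, -0.0077, 0.0357]
tool_rot: [0.707, 0.707, 0.0, 0.002]
ft_force: [-0.6, 0.3, -0.2]
grip_width: 0.0556
t 5.175 p [ 0.5106 -0.0077  0.0357] w 0.0556 F [-0.6  0.3 -0.2] q [-0.23  0.69  1.86 -0.    0.59 -0.23]
turn deg [0.18 0.18 0.06] tool shift mm [ 0.2 -1.1  3.7] world mm [-1.1  0.2 -3.7]
0.04 0.04 0.01 0.00 -0.03 0.09
```

```bash
python3 -m crank '0 0 0 0 0 -0.5 1; 0 0 0 0 0 -1 1; 0 0 0 0 0 -1 1;0 0 0 0 0 -1 1;0 0 0 0.3 0 -0.8 1'; python3 - <<'E'
from h import *
plan(np.array([.5405,.1985,.18]),Rt(0),7)
E
```

```text
time: 5.8
position: [0.5073, 0.005, 0.2084]
tool_rot: [0.707, 0.707, -0.003, -0.002]
ft_force: [-0.3, -0.3, -1.5]
grip_width: 0.0554
t 5.8 p [0.5073 0.005  0.2084] w 0.0554 F [-0.3 -0.3 -1.5] q [-0.21  0.39  1.73 -0.    1.02 -0.21]
turn deg [-0.43  0.03 -0.04] tool shift mm [193.6  33.3  28. ] world mm [ 33.2 193.5 -28.4]
-0.09 0.01 -0.01 1.00 0.17 0.14
-0.00 -0.00 -0.00 1.00 0.17 0.15
0.00 0.00 0.00 1.00 0.17 0.15
0.00 0.00 0.00 1.00 0.17 0.15
0.00 0.00 0.00 0.84 0.14 0.12
0.00 0.00 0.00 0.00 0.00 0.00
0.00 0.00 0.00 0.00 0.00 0.00
```

```bash
python3 -m crank '0 0 0 0.9 0.2 0 1; 0 0 0 0.9 0.2 0 1; 0 0 0 0.8 0.2 0 1;0 0 0 0.5 0.1 0 1; 0 0 0 0 0 0 1'; python3 - <<'E'
from h import *
p=snap('wrist','w3'); print(p['xyz'])
plan(np.array([.5405,.1985,.18]),Rt(0),4)
np.savez('w3.npz',K=p['camera_matrix'],x=p['xyz'],a=p['attitude'])
E
```

```text
time: 6.42
position: [0.5365, 0.1325, 0.2102]
tool_rot: [0.708, 0.707, -0.002, -0.0]
ft_force: [-0.3, 1.0, -1.5]
grip_width: 0.0553
[0.53745565 0.20155105 0.37284727]
t 6.475 p [0.5362 0.1317 0.2102] w 0.0555 F [-0.3  1.1 -2.2] q [ 0.04  0.45  1.63 -0.    1.07  0.04]
turn deg [-0.2   0.11 -0.12] tool shift mm [66.9  4.2 30. ] world mm [  4.3  66.8 -30.2]
-0.04 0.02 -0.02 1.00 0.06 0.45
0.00 -0.00 -0.00 0.67 0.04 0.30
0.00 0.00 0.00 0.00 0.00 0.00
0.00 0.00 0.00 0.00 0.00 0.00
```

View pics/w3.png

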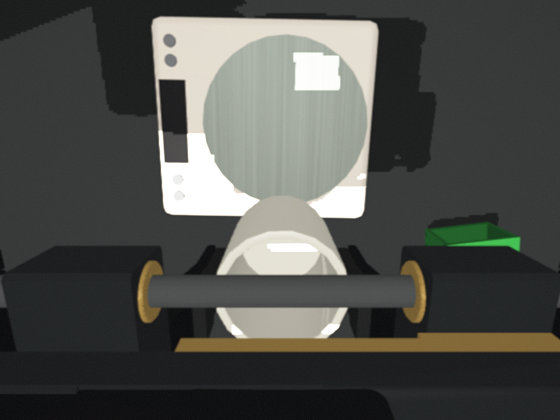

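```bash
python3 - <<'E'
from h import *
n=np.load('w3.npz'); p=dict(camera_matrix=n['K'],xyz=n['x'],attitude=n['a'])
a,b,c,d=[ray(p,u,.09) for u in [(204,119),(367,119),(285.5,35),(285.5,203)]]
print(a.round(4),b.round(4),(a+b)/2, c.round(4),d.round(4),(c+d)/2)
# rim
zr=.2102-.0357+.07
print(ray(p,(217,285),zr),ray(p,(348,285),zr),ray(p,(282,233),zr))
E
```

```text
[0.4759 0.2046 0.09  ] [0.6041 0.2044 0.09  ] [0.53999686 0.20449104 0.09      ] [0.54   0.2646 0.09  ] [0.5401 0.1367 0.09  ] [0.5400396  0.20067499 0.09      ]
[0.51097688 0.13812823 0.2445    ] [0.56399167 0.13810282 0.2445    ] [0.53732351 0.16019389 0.2445    ]
```

```bash
python3 -m crank '0 0 0 0.9 0.06 0.1 1; 0 0 0 0.7 0.04 0.2 1; 0 0 0 0.1 0 0.4 1;0 0 0 0 0 0.3 1; 0 0 0 0 0 0 1'; python3 - <<'E'
from h import *
plan(np.array([.54,.2,.128]),Rt(0),3)
E
```

```text
time: 7.1
position: [0.539, 0.1946, 0.1666]
tool_rot: [0.71, 0.705, -0.005, -0.001]
ft_force: [-0.4, 0.4, -1.5]
grip_width: 0.0555
t 7.1 p [0.539  0.1946 0.1666] w 0.0555 F [-0.4  0.4 -1.5] q [ 0.15  0.53  1.61 -0.01  1.    0.16]
turn deg [-0.46  0.34 -0.42] tool shift mm [ 5.6  1.3 38.5] world mm [  1.    5.4 -38.6]
-0.09 0.07 -0.08 0.14 0.03 0.96
-0.00 0.00 -0.00 -0.00 -0.00 -0.00
0.00 0.00 0.00 0.00 0.00 0.00
```

```bash
python3 -m crank '-0.09 0.07 -0.08 0.14 0.03 0.3 1; 0 0 0 0 0 0.3 1; 0 0 0 0 0 0.15 1;0 0 0 0 0 0 1'; python3 - <<'E'
from h import *
plan(np.array([.54,.2,.123]),Rt(0),3)
E
```

```text
time: 7.6
position: [0.5406, 0.1986, 0.1346]
tool_rot: [0.708, 0.706, 0.0, 0.0]
ft_force: [-0.7, 0.1, -1.8]
grip_width: 0.0556
t 7.6 p [0.5406 0.1986 0.1346] w 0.0556 F [-0.7  0.1 -1.8] q [0.16 0.58 1.64 0.   0.92 0.16]
turn deg [ 0.03 -0.01 -0.13] tool shift mm [ 1.4 -0.6 11.6] world mm [ -0.6   1.4 -11.6]
0.01 -0.00 -0.03 0.04 -0.02 0.29
0.00 -0.00 0.00 0.00 0.00 0.00
0.00 0.00 0.00 0.00 0.00 0.00
```

```bash
python3 -m crank '0 0 -0.02 0.04 -0.01 0.15 1; 0 0 0 0 0 0.1 1; 0 0 0 0 0 0 1'; python3 - <<'E'
from h import *
plan(np.array([.54,.2,.122]),Rt(0),1)
E
```

```text
time: 7.98
position: [0.5407, 0.2005, 0.1245]
tool_rot: [0.707, 0.707, 0.001, 0.001]
ft_force: [-1.1, -0.7, -1.0]
grip_width: 0.0557
t 7.975 p [0.5407 0.2005 0.1245] w 0.0557 F [-1.1 -0.7 -1. ] q [0.16 0.59 1.65 0.   0.9  0.16]
turn deg [ 0.11 -0.02 -0.01] tool shift mm [-0.5 -0.7  2.5] world mm [-0.7 -0.5 -2.5]
0.02 -0.00 -0.00 -0.01 -0.02 0.06
```

```bash
python3 -m crank '0 0 0 0 0 0.06 1; 0 0 0 0 0 0.03 1; 0 0 0 0 0 0 1'; python3 - <<'E'
from h import *
plan(np.array([.54,.2,.121]),Rt(0),1)
E
```

```text
time: 8.35
position: [0.5409, 0.2006, 0.1214]
tool_rot: [0.707, 0.707, 0.001, 0.001]
ft_force: [-0.3, -0.1, -0.5]
grip_width: 0.0555
t 8.35 p [0.5409 0.2006 0.1214] w 0.0555 F [-0.3 -0.1 -0.5] q [0.16 0.6  1.65 0.   0.89 0.16]
turn deg [ 0.15 -0.03 -0.  ] tool shift mm [-0.6 -0.9  0.4] world mm [-0.9 -0.6 -0.4]
0.03 -0.01 -0.00 -0.02 -0.02 0.01
```

```bash
python3 -m crank '0 0 0 0 0 0 0.2; 0 0 0 0 0 0 0; 0 0 0 0 0 0 -0.6; 0 0 0 0 0 0 -0.9' 10; python3 - <<'E'
from h import *
plan(np.array([.54,.2,.121]),Rt(0),1)
E
```

```text
time: 8.85
position: [0.5415, 0.2007, 0.1218]
tool_rot: [0.707, 0.707, 0.002, 0.001]
ft_force: [-0.2, -0.9, 0.4]
grip_width: 0.0683
t 8.85 p [0.5415 0.2007 0.1218] w 0.0683 F [-0.2 -0.9  0.4] q [0.16 0.6  1.65 0.   0.89 0.16]
turn deg [ 0.24 -0.04 -0.  ] tool shift mm [-0.7 -1.5  0.8] world mm [-1.5 -0.7 -0.8]
0.05 -0.01 -0.00 -0.02 -0.04 0.02
```

```bash
python3 -m crank '0 0 0 0 0 0 -0.9; 0 0 0 0 0 -0.3 -0.9; 0 0 0 0 0 -0.8 -0.9; 0 0 0 0 0 -1 -0.9; 0 0 0 0 0 -1 -0.9' 10; python3 - <<'E'
from h import *
p=snap('scene','s2')
cv2.imwrite('pics/s2z.png',cv2.resize(p['img'][100:220,220:380,::-1],None,fx=4,fy=4,interpolation=cv2.INTER_CUBIC))
plan(np.array([.605,-.235,.25]),Rt(0.06),12)
E
```

```text
time: 9.48
position: [0.5394, 0.2002, 0.248]
tool_rot: [0.707, 0.707, -0.001, -0.001]
ft_force: [1.8, 0.3, -0.1]
grip_width: 0.0826
t 9.525 p [0.5428 0.201  0.2541] w 0.0829 F [1.2 0.1 2.1] q [0.16 0.43 1.52 0.   1.19 0.16]
turn deg [ 0.52 -0.08 -3.44] tool shift mm [-436.    62.2    4. ] world mm [  62.2 -436.    -4.1]
0.10 -0.02 -0.69 -1.00 0.14 0.01
-0.00 -0.00 0.00 -1.00 0.08 0.01
-0.00 0.00 0.00 -1.00 0.08 0.01
0.00 0.00 0.00 -1.00 0.08 0.01
0.00 0.00 0.00 -1.00 0.08 0.01
0.00 0.00 0.00 -1.00 0.08 0.01
0.00 0.00 0.00 -1.00 0.08 0.01
0.00 0.00 0.00 -1.00 0.08 0.01
0.00 0.00 0.00 -1.00 0.08 0.01
0.00 0.00 0.00 -1.00 0.08 0.01
0.00 0.00 0.00 -0.97 0.08 0.01
0.00 0.00 0.00 0.00 0.00 0.00
```

View pics/s2z.png

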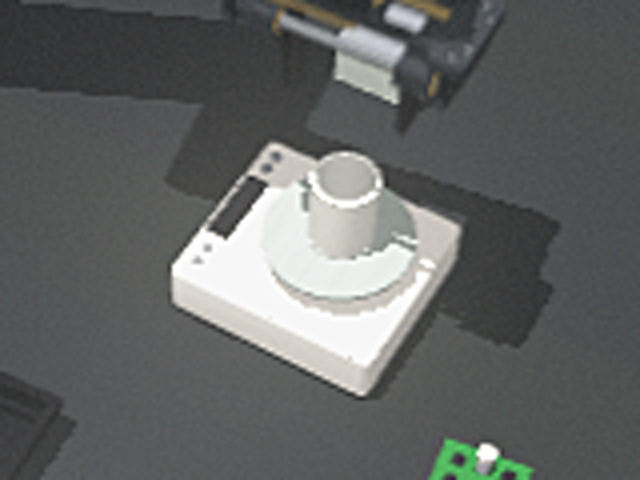

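```bash
python3 -m crank '0.1 0 -0.7 -1 0.1 0 -0.5; 0 0 0 -1 0.1 0 -0.3; 0 0 0 -1 0.1 0 -0.1; 0 0 0 -1 0.1 0 -0.1; 0 0 0 -1 0.1 0 -0.1'; python3 -m crank '0 0 0 -1 0.1 0 -0.1; 0 0 0 -1 0.1 0 -0.1; 0 0 0 -1 0.1 0 -0.1; 0 0 0 -1 0.1 0 -0.1; 0 0 0 -1 0 0 -0.1'; python3 - <<'E'
from h import *
plan(np.array([.57,-.30,.25]),Rt(0.06),6)
E
```

```text
time: 10.15
position: [0.5759, 0.0003, 0.2614]
tool_rot: [0.682, 0.731, 0.005, 0.004]
ft_force: [0.3, -0.4, -0.2]
grip_width: 0.0489
time: 10.78
position: [0.607, -0.2049, 0.2656]
tool_rot: [0.682, 0.731, 0.007, 0.007]
ft_force: [0.3, -0.5, -0.8]
grip_width: 0.048
t 10.775 p [ 0.607  -0.2049  0.2656] w 0.048 F [ 0.3 -0.5 -0.8] q [-0.5   0.5   1.36  0.01  1.27 -0.58]
turn deg [1.1  0.04 0.57] tool shift mm [-92.2 -43.8  14.8] world mm [-37.  -95.1 -15.6]
0.22 0.01 0.11 -1.00 -0.48 0.16
0.00 0.00 0.00 -1.00 -0.46 0.17
-0.00 0.00 0.00 -0.31 -0.14 0.05
0.00 0.00 0.00 0.00 0.00 0.00
0.00 0.00 0.00 0.00 0.00 0.00
0.00 0.00 0.00 0.00 0.00 0.00
```

```bash
python3 -m crank '0.22 0 0.1 -1 -0.5 0.1 -0.1; 0 0 0 -0.9 -0.4 0.1 -0.1; 0 0 0 -0.2 -0.1 0 -0.1; 0 0 0 0 0 0 -0.1; 0 0 0 0 0 0 -0.1';  python3 - <<'E'
from h import *
p=snap('wrist','w4'); print(p['xyz'])
np.savez('w4.npz',K=p['camera_matrix'],x=p['xyz'],a=p['attitude'])
t=snap('top','t4')
cv2.imwrite('pics/w4z.png',cv2.resize(p['img'][:300,140:440,::-1],None,fx=2,fy=2,interpolation=cv2.INTER_CUBIC))
plan(np.array([.605,-.235,.2]),Rt(0.06),1)
E
```

```text
time: 11.4
position: [0.5725, -0.296, 0.2599]
tool_rot: [0.686, 0.727, 0.0, 0.002]
ft_force: [0.8, -0.6, -0.4]
grip_width: 0.0479
[ 0.56827911 -0.22690183  0.42236583]
t 11.5 p [ 0.5727 -0.2958  0.2598] w 0.0477 F [0.6 0.5 0.7] q [-0.65  0.52  1.34  0.    1.28 -0.71]
turn deg [ 0.23  0.18 -0.07] tool shift mm [59.  35.6 59.8] world mm [ 32.3  60.8 -59.8]
0.05 0.04 -0.01 0.99 0.59 1.00
```

View pics/w4z.png

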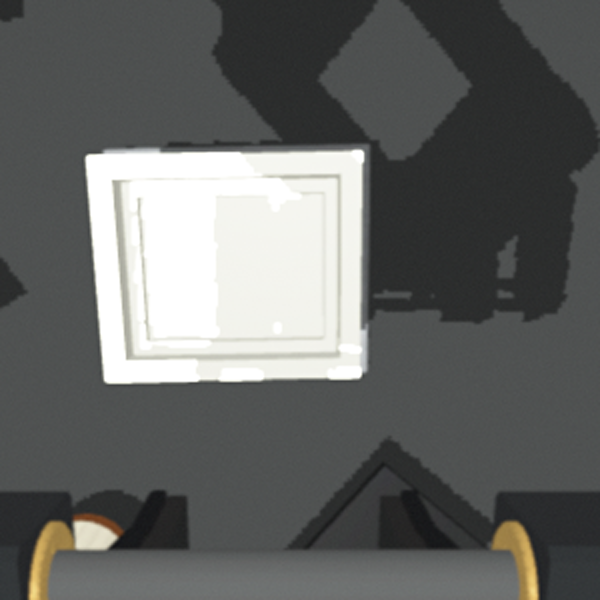

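```bash
python3 - <<'E'
from h import *
n=np.load('w4.npz'); p=dict(camera_matrix=n['K'],xyz=n['x'],attitude=n['a'])
c=np.array([ray(p,(140+u/2-.25,v/2-.25),.098) for u,v in [(86,155),(364,150),(362,378),(105,383)]])
print(c.round(4),c.mean(0).round(4))
for i in range(4):
    d=c[(i+1)%4]-c[i]; print(np.linalg.norm(d).round(4),np.degrees(np.arctan2(d[1],d[0])).round(2))
E
```

```text
[[ 0.4814 -0.1937  0.098 ]
 [ 0.6027 -0.1846  0.098 ]
 [ 0.6106 -0.2855  0.098 ]
 [ 0.4889 -0.2948  0.098 ]] [ 0.5459 -0.2396  0.098 ]
0.1216 4.29
0.1012 -85.52
0.1221 -175.62
0.1014 94.22
```

```bash
python3 -m crank '0.1 0 0.1 0.8 0.45 0.5 0; 0 0 -0.2 0.7 0.4 0.5 0; 0 0 0 0 0 0.5 0; 0 0 0 0 0 0 0; 0 0 0 0 0 0 0'; python3 - <<'E'
from h import *
plan(np.array([.6012,-.2353,.083]),Rt(0.0764),5)
E
```

```text
time: 12.12
position: [0.6069, -0.2282, 0.2005]
tool_rot: [0.681, 0.733, -0.002, 0.001]
ft_force: [0.5, -0.1, 1.4]
grip_width: 0.0439
t 12.125 p [ 0.6069 -0.2282  0.2005] w 0.0439 F [ 0.5 -0.1  1.4] q [-0.53  0.58  1.39 -0.01  1.16 -0.6 ]
turn deg [-0.07  0.28 -0.15] tool shift mm [ -6.1  -6.1 117.5] world mm [  -5.7   -7.1 -117.5]
-0.01 0.06 -0.03 -0.05 -0.05 1.00
0.00 -0.00 -0.00 -0.06 -0.05 1.00
-0.00 0.00 0.00 -0.05 -0.05 0.94
0.00 0.00 0.00 0.00 -0.00 -0.00
0.00 0.00 0.00 0.00 0.00 0.00
```

```bash
python3 -m crank '0 0.06 0 -0.15 -0.15 0.7 0; 0 0 0 0 0 0.7 0; 0 0 0 0 0 0.4 0; 0 0 0 0 0 0 0; 0 0 0 0 0 0 0'; python3 - <<'E'
from h import *
plan(np.array([.6012,-.2353,.083]),Rt(0.0764),5)
p=snap('scene','s5')
cv2.imwrite('pics/s5z.png',cv2.resize(p['img'][200:350,160:330,::-1],None,fx=4,fy=4,interpolation=cv2.INTER_CUBIC)[:600])
E
```

```text
time: 12.75
position: [0.6053, -0.238, 0.1333]
tool_rot: [0.681, 0.732, 0.001, 0.006]
ft_force: [0.7, -0.5, 0.3]
grip_width: 0.0435
t 12.75 p [ 0.6053 -0.238   0.1333] w 0.0435 F [ 0.7 -0.5  0.3] q [-0.55  0.66  1.45 -0.    1.02 -0.62]
turn deg [ 0.53  0.39 -0.2 ] tool shift mm [ 3.4 -4.3 50.3] world mm [ -4.1   2.7 -50.3]
0.11 0.08 -0.04 0.07 -0.09 1.00
-0.00 -0.00 0.00 0.02 -0.02 0.26
-0.00 0.00 0.00 0.00 0.00 0.00
0.00 0.00 0.00 0.00 0.00 0.00
0.00 0.00 0.00 0.00 0.00 0.00
```

View pics/s5z.png

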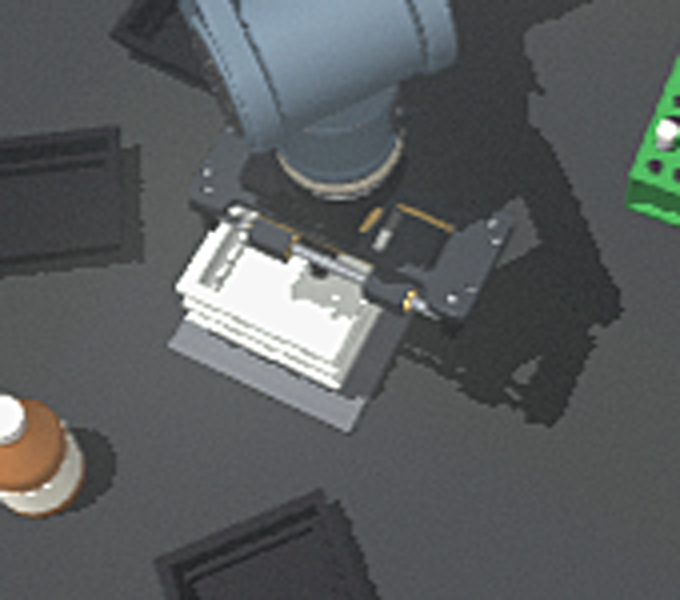

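Gripper sits over the tray's +x end, jaws along the long side, straddling the end rim (zoom 350,270). Continue down.

```bash
python3 -m crank '0.11 0.08 -0.04 0.08 -0.12 0.4 0; 0 0 0 0 0 0.4 0; 0 0 0 0 0 0.15 0; 0 0 0 0 0 0 0'; python3 - <<'E'
from h import *
plan(np.array([.6012,-.2353,.082]),Rt(0.0764),2)
E
```

```text
time: 13.3
position: [0.6003, -0.2351, 0.0935]
tool_rot: [0.679, 0.734, -0.0, -0.0]
ft_force: [-0.2, -0.5, 0.2]
grip_width: 0.0439
t 13.3 p [ 0.6003 -0.2351  0.0935] w 0.0439 F [-0.2 -0.5  0.2] q [-0.55  0.71  1.48 -0.    0.95 -0.62]
turn deg [-0.01  0.    0.03] tool shift mm [-0.3  0.8 11.5] world mm [  0.9  -0.2 -11.5]
-0.00 0.00 0.01 -0.01 0.02 0.29
-0.00 0.00 -0.00 0.00 0.00 0.00
```

```bash
python3 -m crank '0 0 0 0 0.02 0.2 0; 0 0 0 0 0 0.1 0; 0 0 0 0 0 0 0.3; 0 0 0 0 0 0 0.6; 0 0 0 0 0 0 0.6' 3; python3 - <<'E'
from h import *
plan(np.array([.6012,-.2353,.082]),Rt(0.0764),1)
p=snap('wrist','w6')
E
```

```text
time: 13.92
position: [0.6019, -0.2354, 0.0813]
tool_rot: [0.679, 0.734, 0.0, 0.001]
ft_force: [-0.3, 0.1, 0.8]
grip_width: 0.0222
t 13.925 p [ 0.6019 -0.2354  0.0813] w 0.0222 F [-0.3  0.1  0.8] q [-0.55  0.73  1.49 -0.    0.93 -0.62]
turn deg [0.07 0.06 0.03] tool shift mm [ 0.1 -0.7 -0.7] world mm [-0.7  0.1  0.7]
0.01 0.01 0.01 0.00 -0.02 -0.02
```

View pics/w6.png

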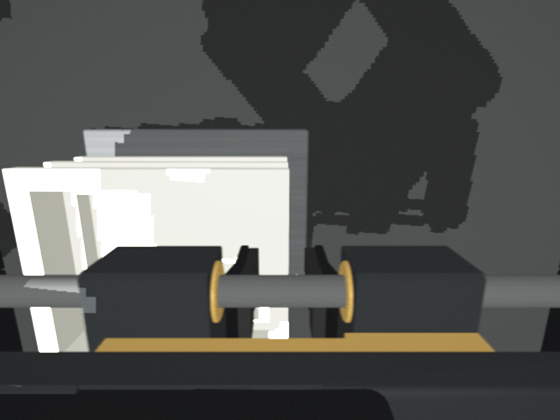

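```bash
python3 -m crank '0 0 0 0 0 0 0.7; 0 0 0 0 0 0 0.8; 0 0 0 0 0 0 0.9; 0 0 0 0 0 0 0.9' 3; python3 - <<'E'
from h import *
plan(np.array([.6012,-.2353,.082]),Rt(0.0764),1)
E
```

```text
time: 14.48
position: [0.6004, -0.2356, 0.0817]
tool_rot: [0.679, 0.734, -0.001, -0.0]
ft_force: [-0.5, -1.0, 0.5]
grip_width: 0.0092
t 14.475 p [ 0.6004 -0.2356  0.0817] w 0.0092 F [-0.5 -1.   0.5] q [-0.55  0.73  1.49 -0.    0.93 -0.62]
turn deg [-0.09  0.05  0.05] tool shift mm [ 0.2  0.8 -0.3] world mm [0.8 0.3 0.3]
-0.02 0.01 0.01 0.01 0.02 -0.01
```

```bash
python3 -m crank '0 0 0 0 0 0 1; 0 0 0 0 0 0 1; 0 0 0 0 0 0 1' 55; cat >> h.py <<'E'
P0=np.array([.6004,-.2356,.0817]); YAW=.0764
def peel(deg,lift=0,n=3):
    ex=np.array([np.cos(YAW),np.sin(YAW),0]); piv=P0-ex*.1095; piv[2]=.072
    th=np.radians(deg); ax=np.array([-np.sin(YAW),np.cos(YAW),0])
    tp=piv+R.from_rotvec(-th*ax).apply(P0-piv)+[0,0,lift]
    plan(tp,Rt(YAW,th),n)
E
python3 - <<'E'
from h import *
peel(0);peel(5)
E
```

```text
time: 14.85
position: [0.6004, -0.2356, 0.0816]
tool_rot: [0.679, 0.734, -0.001, -0.0]
ft_force: [-0.7, -0.2, 0.1]
grip_width: 0.0086
t 14.85 p [ 0.6004 -0.2356  0.0816] w 0.0086 F [-0.7 -0.2  0.1] q [-0.55  0.73  1.49 -0.    0.93 -0.62]
turn deg [-0.11  0.05  0.06] tool shift mm [-0.   0.  -0.1] world mm [ 0.  -0.   0.1]
-0.02 0.01 0.01 -0.00 0.00 -0.00
-0.00 0.00 -0.00 0.00 0.00 0.00
0.00 0.00 -0.00 0.00 0.00 0.00
t 14.85 p [ 0.6004 -0.2356  0.0816] w 0.0086 F [-0.7 -0.2  0.1] q [-0.55  0.73  1.49 -0.    0.93 -0.62]
turn deg [-5.11  0.04  0.06] tool shift mm [-0.  -1.2 -9.6] world mm [-1.2 -0.1  9.6]
-1.00 0.01 0.01 -0.00 -0.03 -0.24
-0.02 0.00 0.00 0.00 0.00 0.00
-0.00 0.00 -0.00 0.00 0.00 0.00
```

```bash
python3 -m crank '-0.5 0 0 0 -0.015 -0.12 1; -0.5 0 0 0 -0.015 -0.12 1; 0 0 0 0 0 0 1'; python3 - <<'E'
from h import *
peel(5);peel(10)
E
```

```text
time: 15.22
position: [0.5985, -0.2352, 0.0899]
tool_rot: [0.678, 0.734, 0.031, 0.029]
ft_force: [0.2, 0.3, 0.3]
grip_width: 0.0083
t 15.225 p [ 0.5985 -0.2352  0.0899] w 0.0083 F [0.2 0.3 0.3] q [-0.57  0.69  1.55  0.07  0.83 -0.7 ]
turn deg [-0.11 -0.01  0.13] tool shift mm [-0.5  0.7 -1.3] world mm [ 0.7 -0.5  1.3]
-0.02 -0.00 0.03 -0.01 0.02 -0.03
0.00 0.00 -0.00 0.00 0.00 0.00
0.00 0.00 -0.00 0.00 0.00 0.00
t 15.225 p [ 0.5985 -0.2352  0.0899] w 0.0083 F [0.2 0.3 0.3] q [-0.57  0.69  1.55  0.07  0.83 -0.7 ]
turn deg [-5.11 -0.02  0.13] tool shift mm [ -0.5  -0.6 -10.8] world mm [-1.4 -0.6 10.7]
-1.00 -0.00 0.03 -0.01 -0.01 -0.27
-0.02 -0.00 0.00 0.00 0.00 0.00
-0.00 -0.00 0.00 0.00 0.00 0.00
```

```bash
python3 -m crank '-0.5 0 0 0 -0.01 -0.14 1; -0.5 0 0 0 -0.01 -0.13 1; 0 0 0 0 0 0 1'; python3 - <<'E'
from h import *
peel(10);peel(15)
p=snap('scene','s7')
cv2.imwrite('pics/s7z.png',cv2.resize(p['img'][200:350,160:330,::-1],None,fx=4,fy=4,interpolation=cv2.INTER_CUBIC)[:600])
E
```

```text
time: 15.6
position: [0.5977, -0.2354, 0.1004]
tool_rot: [0.676, 0.732, 0.064, 0.059]
ft_force: [-1.8, 0.4, 1.1]
grip_width: 0.0081
t 15.6 p [ 0.5977 -0.2354  0.1004] w 0.0081 F [-1.8  0.4  1.1] q [-0.6   0.66  1.61  0.16  0.74 -0.79]
turn deg [-0.06 -0.01  0.19] tool shift mm [-0.4 -0.6 -0.3] world mm [-0.6 -0.5  0.2]
-0.01 -0.00 0.04 -0.01 -0.01 -0.01
-0.00 0.00 -0.00 0.00 0.00 0.00
0.00 -0.00 0.00 0.00 0.00 0.00
t 15.6 p [ 0.5977 -0.2354  0.1004] w 0.0081 F [-1.8  0.4  1.1] q [-0.6   0.66  1.61  0.16  0.74 -0.79]
turn deg [-5.06 -0.02  0.19] tool shift mm [-0.4 -1.9 -9.8] world mm [-3.5 -0.7  9.4]
-1.00 -0.00 0.04 -0.01 -0.05 -0.25
-0.01 -0.00 0.00 0.00 0.00 0.00
0.00 -0.00 0.00 0.00 0.00 0.00
```

View pics/s7z.png

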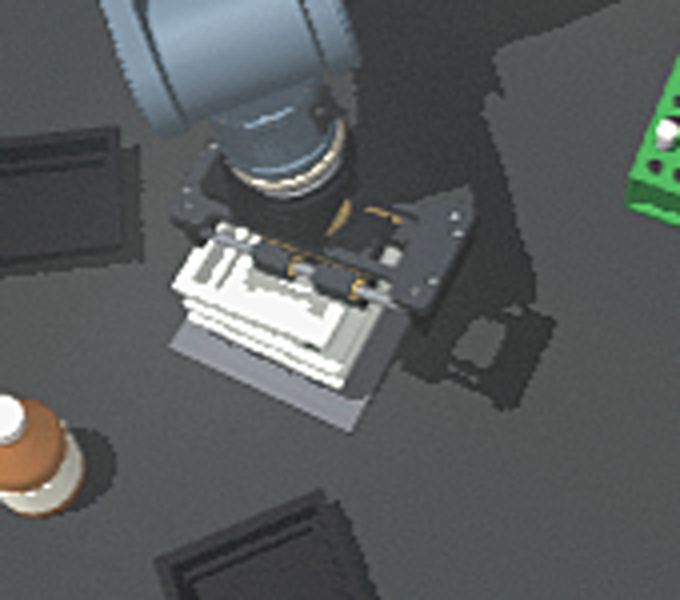

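```bash
python3 -m crank '-0.5 0 0.02 0 -0.025 -0.12 1; -0.5 0 0.02 0 -0.025 -0.13 1; -0.5 0 0 0 -0.025 -0.12 1; -0.5 0 0 0 -0.025 -0.12 1; 0 0 0 0 0 0 1'; python3 - <<'E'
from h import *
peel(20);peel(25)
p=snap('scene','s8')
cv2.imwrite('pics/s8z.png',cv2.resize(p['img'][200:350,160:330,::-1],None,fx=4,fy=4,interpolation=cv2.INTER_CUBIC)[:600])
E
```

```text
time: 16.27
position: [0.5917, -0.2359, 0.1181]
tool_rot: [0.668, 0.724, 0.128, 0.118]
ft_force: [-2.0, 0.1, 2.2]
grip_width: 0.0081
t 16.275 p [ 0.5917 -0.2359  0.1181] w 0.0081 F [-2.   0.1  2.2] q [-0.67  0.6   1.74  0.44  0.58 -1.09]
turn deg [ 0.04 -0.06  0.22] tool shift mm [-0.4 -1.  -0.8] world mm [-1.2 -0.5  0.5]
0.01 -0.01 0.04 -0.01 -0.02 -0.02
-0.00 0.00 -0.00 0.00 0.00 0.00
-0.00 -0.00 0.00 0.00 0.00 0.00
t 16.275 p [ 0.5917 -0.2359  0.1181] w 0.0081 F [-2.   0.1  2.2] q [-0.67  0.6   1.74  0.44  0.58 -1.09]
turn deg [-4.96 -0.07  0.21] tool shift mm [ -0.4  -2.2 -10.4] world mm [-5.6 -0.8  9. ]
-0.99 -0.01 0.04 -0.01 -0.06 -0.26
0.00 0.00 0.00 0.00 0.00 0.00
0.00 0.00 -0.00 0.00 0.00 0.00
```

View pics/s8z.png

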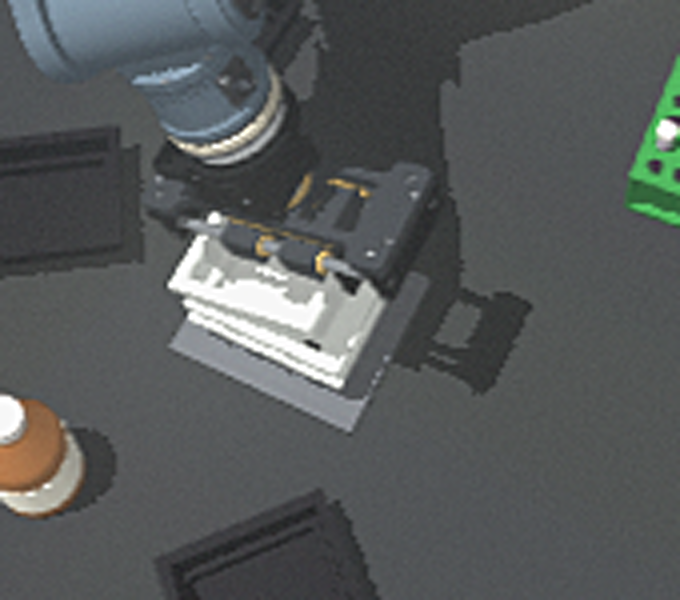

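```bash
python3 - <<'E'
from h import *
peel(25,.008,1); peel(28,.03,1)
E
```

```text
t 16.325 p [ 0.5918 -0.2359  0.118 ] w 0.0084 F [-1.4  0.8  1.1] q [-0.67  0.6   1.74  0.44  0.58 -1.09]
turn deg [-4.99 -0.07  0.26] tool shift mm [ -0.4   0.4 -18. ] world mm [-5.7 -0.8 17.1]
-1.00 -0.01 0.05 -0.01 0.01 -0.45
t 16.325 p [ 0.5918 -0.2359  0.118 ] w 0.0084 F [-1.4  0.8  1.1] q [-0.67  0.6   1.74  0.44  0.58 -1.09]
turn deg [-7.99 -0.08  0.26] tool shift mm [ -0.4   6.8 -44.4] world mm [-8.7 -1.1 44. ]
-1.00 -0.01 0.03 -0.01 0.15 -1.00
```

```bash
python3 -m crank '-0.33 0 0.02 0 0 -0.15 1; -0.33 0 0 0 0 -0.15 1; -0.33 0 0 0 0 -0.15 1; 0 0 0 0 0 0 1'; python3 - <<'E'
from h import *
peel(25,.008); peel(28,.03,2)
p=snap('scene','s9')
cv2.imwrite('pics/s9z.png',cv2.resize(p['img'][200:350,160:330,::-1],None,fx=4,fy=4,interpolation=cv2.INTER_CUBIC)[:600])
E
```

```text
time: 16.82
position: [0.585, -0.2353, 0.1308]
tool_rot: [0.661, 0.719, 0.158, 0.143]
ft_force: [0.5, -0.5, -2.6]
grip_width: 0.0083
t 16.825 p [ 0.585  -0.2353  0.1308] w 0.0083 F [ 0.5 -0.5 -2.6] q [-0.71  0.57  1.8   0.61  0.55 -1.28]
turn deg [-0.4  -0.3   0.33] tool shift mm [-1.5  2.6 -3.5] world mm [ 1.1 -1.4  4.3]
-0.08 -0.06 0.07 -0.04 0.07 -0.09
-0.00 0.00 -0.00 0.00 0.00 0.00
-0.00 -0.00 0.00 0.00 0.00 0.00
t 16.825 p [ 0.585  -0.2353  0.1308] w 0.0083 F [ 0.5 -0.5 -2.6] q [-0.71  0.57  1.8   0.61  0.55 -1.28]
turn deg [-3.4  -0.31  0.32] tool shift mm [ -1.4  11.1 -29.2] world mm [-1.9 -1.6 31.2]
-0.68 -0.06 0.06 -0.03 0.28 -0.73
0.00 -0.00 0.00 0.00 0.00 0.00
```

View pics/s9z.png

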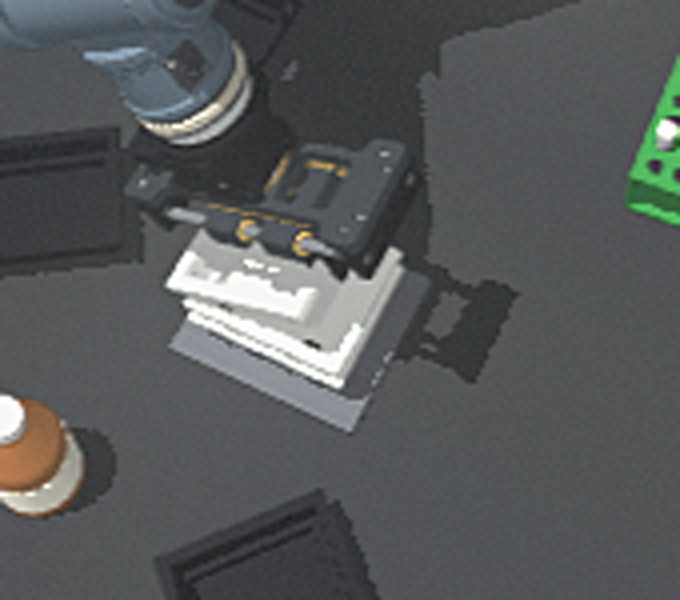

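```bash
python3 -m crank '-0.1 0 0.04 -0.02 0.12 -0.22 1; -0.1 0 0 0 0.12 -0.22 1; 0 0 0 0 0.12 -0.22 1; 0 0 0 0 0 0 1'; python3 - <<'E'
from h import *
peel(26,.03,2)
p=snap('scene','s10')
cv2.imwrite('pics/s10z.png',cv2.resize(p['img'][200:350,160:330,::-1],None,fx=4,fy=4,interpolation=cv2.INTER_CUBIC)[:600])
E
```

```text
time: 17.38
position: [0.5888, -0.2361, 0.1634]
tool_rot: [0.661, 0.717, 0.164, 0.15]
ft_force: [-0.8, -0.1, -1.5]
grip_width: 0.0084
t 17.375 p [ 0.5888 -0.2361  0.1634] w 0.0084 F [-0.8 -0.1 -1.5] q [-0.71  0.52  1.78  0.58  0.6  -1.24]
turn deg [-0.32 -0.29  0.25] tool shift mm [-0.4 -5.4  2.7] world mm [-3.6 -0.7 -4.7]
-0.06 -0.06 0.05 -0.01 -0.13 0.07
0.00 0.00 -0.00 0.00 0.00 0.00
```

View pics/s10z.png

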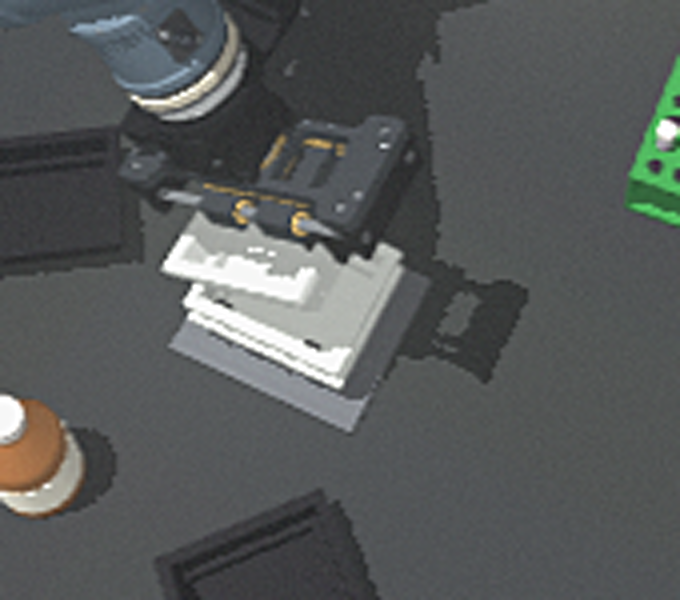

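```bash
python3 -m crank '0 0 0 0 0.4 -0.8 1; 0 0 0 0 0.4 -0.8 1; 0.5 0 0 0 0.3 -0.6 1; 1 0 0 0.1 0.2 -0.3 1; 1 0 0 0.3 0 0 1'; python3 - <<'E'
from h import *
plan(np.array([.595,.2,.25]),Rt(0.0764),14)
E
```

```text
time: 18.05
position: [0.5887, -0.22, 0.2781]
tool_rot: [0.675, 0.729, 0.082, 0.072]
ft_force: [-0.3, 0.8, -1.1]
grip_width: 0.0081
t 18.05 p [ 0.5887 -0.22    0.2781] w 0.0081 F [-0.3  0.8 -1.1] q [-0.61  0.4   1.52  0.16  1.06 -0.75]
turn deg [12.55 -0.35  0.02] tool shift mm [418.1  31.2  38.3] world mm [  6.3 420.  -28.1]
1.00 -0.03 0.00 1.00 0.07 0.09
1.00 -0.03 0.00 1.00 0.08 0.08
0.51 -0.01 0.00 1.00 0.09 0.07
-0.00 -0.00 0.00 1.00 0.09 0.07
0.00 0.00 0.00 1.00 0.09 0.07
0.00 0.00 0.00 1.00 0.09 0.07
0.00 0.00 0.00 1.00 0.09 0.07
0.00 0.00 0.00 1.00 0.09 0.07
0.00 0.00 0.00 1.00 0.09 0.07
0.00 0.00 0.00 1.00 0.09 0.07
0.00 0.00 0.00 0.46 0.04 0.03
0.00 0.00 0.00 0.00 0.00 0.00
0.00 0.00 0.00 0.00 0.00 0.00
0.00 0.00 0.00 0.00 0.00 0.00
```

```bash
python3 -m crank '1 0 0 0.6 0.07 0 1; 1 0 0 0.9 0.07 0 1; 0.5 0 0 0.9 0.07 0 1; 0 0 0 0.9 0.07 0 1; 0 0 0 0.9 0.07 0 1'; python3 -m crank '0 0 0 0.9 0.07 0 1; 0 0 0 0.8 0.07 0 1; 0 0 0 0.5 0 0 1; 0 0 0 0 0 0 1';python3 - <<'E'
from h import *
p=snap('wrist','w11'); s=snap('scene','s11')
cv2.imwrite('pics/s11z.png',cv2.resize(s['img'][100:250,190:360,::-1],None,fx=4,fy=4,interpolation=cv2.INTER_CUBIC)[:600])
plan(np.array([.595,.2,.25]),Rt(0.0764),4)
E
```

```text
time: 18.68
position: [0.591, -0.0484, 0.28]
tool_rot: [0.681, 0.732, -0.0, -0.003]
ft_force: [0.2, 0.3, -0.1]
grip_width: 0.0087
time: 19.18
position: [0.5889, 0.0452, 0.2797]
tool_rot: [0.68, 0.734, -0.001, -0.004]
ft_force: [0.9, -0.7, -0.6]
grip_width: 0.0081
t 19.275 p [0.5893 0.0435 0.2797] w 0.0081 F [ 0.8 -0.8 -0.5] q [-0.12  0.42  1.45  0.    1.28 -0.19]
turn deg [-0.35 -0.24 -0.13] tool shift mm [155.5  17.4  30.2] world mm [  5.7 156.5 -29.7]
-0.07 -0.05 -0.03 1.00 0.11 0.19
-0.00 -0.00 0.00 1.00 0.11 0.19
0.00 0.00 0.00 1.00 0.11 0.19
0.00 0.00 0.00 0.89 0.10 0.17
```

View pics/w11.png

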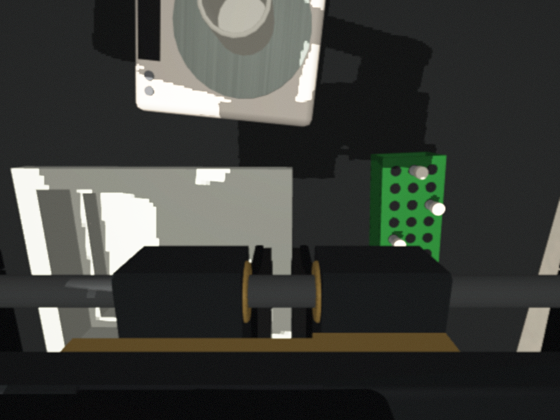

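View pics/s11z.png

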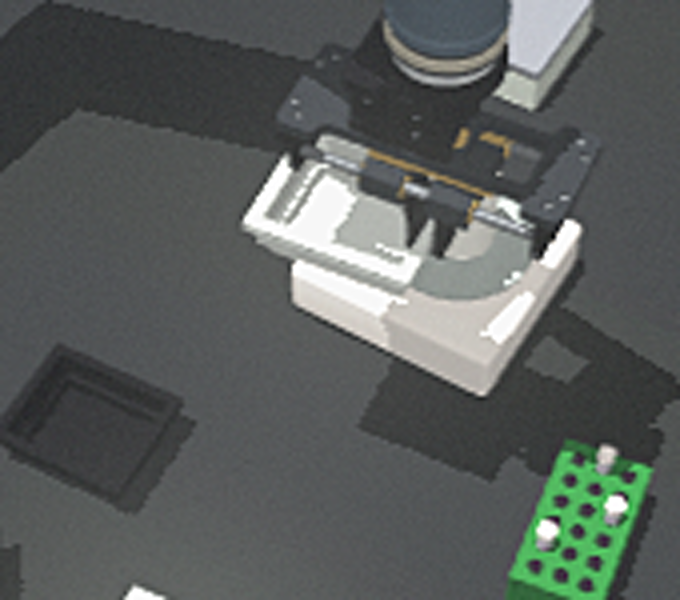

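```bash
python3 -m crank '-0.07 0 0 0.9 0.1 0 1; 0 0 0 0.9 0.1 0 1; 0 0 0 0.9 0.1 0 1; 0 0 0 0.9 0.1 0.2 1; 0 0 0 0.3 0 0.2 1'; python3 - <<'E'
from h import *
plan(np.array([.595,.205,.195]),Rt(0.0764),3)
E
```

```text
time: 19.9
position: [0.5985, 0.1946, 0.2643]
tool_rot: [0.685, 0.728, 0.001, 0.001]
ft_force: [0.2, -0.2, -0.8]
grip_width: 0.0083
t 19.9 p [0.5985 0.1946 0.2643] w 0.0083 F [ 0.2 -0.2 -0.8] q [ 0.14  0.49  1.38 -0.    1.27  0.08]
turn deg [ 0.22 -0.   -0.88] tool shift mm [10.6 -3.1 69.3] world mm [ -3.5  10.4 -69.3]
0.04 -0.00 -0.18 0.15 -0.05 1.00
0.00 -0.00 -0.00 0.11 -0.03 0.73
-0.00 0.00 -0.00 0.00 0.00 0.00
```

```bash
python3 -m crank '0.04 0 -0.18 0.2 -0.07 0.4 1; 0 0 0 0 0 0.5 1; 0 0 0 0 0 0.3 1; 0 0 0 0 0 0 1; 0 0 0 0 0 0 1'; python3 - <<'E'
from h import *
plan(np.array([.595,.205,.196]),Rt(0.0764),3)
s=snap('scene','s12')
cv2.imwrite('pics/s12z.png',cv2.resize(s['img'][80:230,220:390,::-1],None,fx=4,fy=4,interpolation=cv2.INTER_CUBIC)[:600])
E
```

```text
time: 20.52
position: [0.5948, 0.1975, 0.2118]
tool_rot: [0.68, 0.733, -0.002, -0.0]
ft_force: [-0.0, -0.2, -0.5]
grip_width: 0.0082
t 20.525 p [0.5948 0.1975 0.2118] w 0.0082 F [-0.  -0.2 -0.5] q [ 0.14  0.54  1.44 -0.    1.17  0.07]
turn deg [-0.22  0.17 -0.12] tool shift mm [ 7.6  0.8 15.8] world mm [  0.2   7.5 -15.8]
-0.04 0.03 -0.02 0.19 0.02 0.40
-0.00 -0.00 0.00 0.00 0.00 0.00
0.00 0.00 0.00 0.00 0.00 0.00
```

View pics/s12z.png

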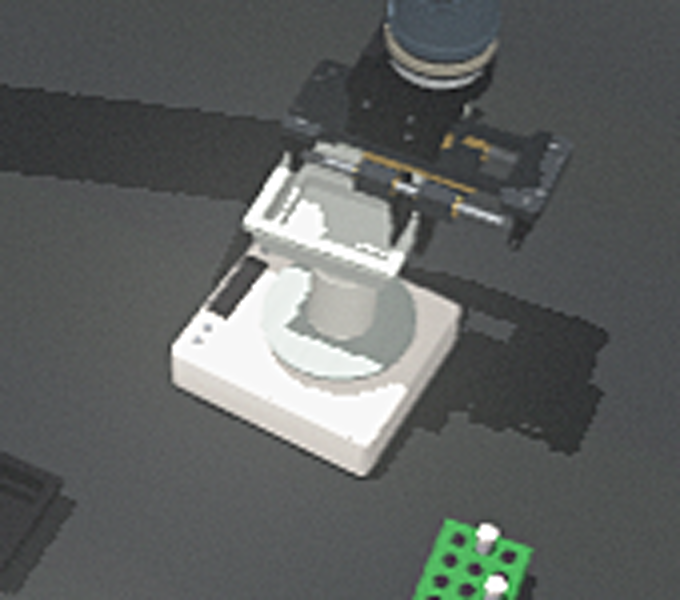

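```bash
python3 -m crank '-0.04 0.03 0 0.2 0.02 0.2 1; 0 0 0 0 0 0.15 1; 0 0 0 0 0 0 1; 0 0 0 0 0 0 1'; python3 - <<'E'
from h import *
plan(np.array([.595,.205,.196]),Rt(0.0764),1)
p=snap('wrist','w13');s=snap('scene','s13');t=snap('top','t13')
a=cv2.resize(s['img'][90:190,240:350,::-1],None,fx=5,fy=5,interpolation=cv2.INTER_CUBIC)
b=cv2.resize(t['img'][150:260,150:270,::-1],None,fx=5,fy=5,interpolation=cv2.INTER_CUBIC)
cv2.imwrite('pics/s13z.png',a); cv2.imwrite('pics/t13z.png',b)
for nm,q in [('s',s),('w',p)]:
  for k in ['tray','beaker']: print(nm,k,[(np.round(w(q,d['at']),3).tolist(),round(d['score'],2)) for d in spotter.boxes_of(k,q)[:2]])
# predicted corners of tray in images
o=robot.get_obs(); M=Rm(o['tool_rot']); T=np.array(o['position'])
R0=Rt(YAW); C=np.array([.5459,-.2396,.060])
rel=R0.T@(C-P0); Mt=M@R0.T
ex=np.array([np.cos(YAW),np.sin(YAW),0]);ey=np.array([-np.sin(YAW),np.cos(YAW),0])
c=T+M@rel; print('tray origin pred',c.round(4),'tilt',np.degrees(np.arccos((Mt@[0,0,1.])[2])))
for sx,sy in [(1,1),(-1,1),(-1,-1),(1,-1)]:
    X=c+Mt@(sx*.06*ex+sy*.05*ey+np.array([0,0,.038])); print((sx,sy),'scene zoom',((proj(s,X)-[240,90])*5).round(), 'wrist',proj(p,X).round())
E
```

```text
time: 21.08
position: [0.5957, 0.2064, 0.1982]
tool_rot: [0.68, 0.733, 0.001, 0.001]
ft_force: [-0.9, 0.3, -0.4]
grip_width: 0.008
t 21.075 p [0.5957 0.2064 0.1982] w 0.008 F [-0.9  0.3 -0.4] q [ 0.16  0.56  1.45 -0.    1.13  0.08]
turn deg [ 0.14 -0.   -0.09] tool shift mm [-1.3 -0.8  2.2] world mm [-0.7 -1.4 -2.2]
0.03 -0.00 -0.02 -0.03 -0.02 0.06
s tray [([0.344, -0.072, 0.019], 0.9), ([0.634, -0.423, 0.014], 0.84)]
s beaker [([0.546, 0.179, 0.125], 0.56)]
w tray [([0.518, 0.222, 0.191], 0.81)]
w beaker []
tray origin pred [0.5412 0.2023 0.1765] tilt 0.14696042441270527
(1, 1) scene zoom [462. 184.] wrist [293. 169.]
(-1, 1) scene zoom [282. 122.] wrist [  9. 170.]
(-1, -1) scene zoom [214. 232.] wrist [ 49. 371.]
(1, -1) scene zoom [399. 299.] wrist [291. 371.]
```

View pics/s13z.png

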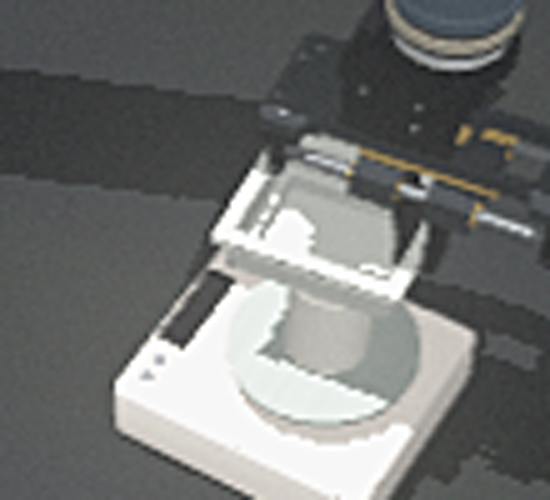

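View pics/w13.png

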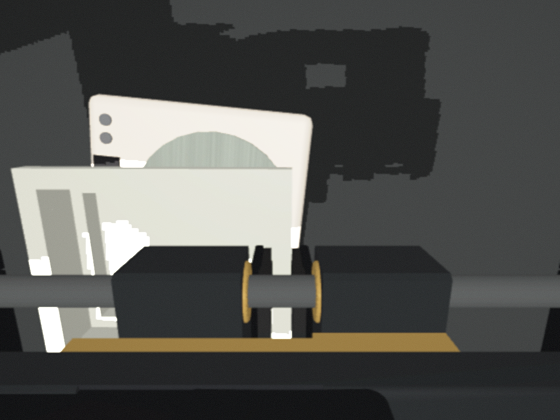

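View pics/t13.png

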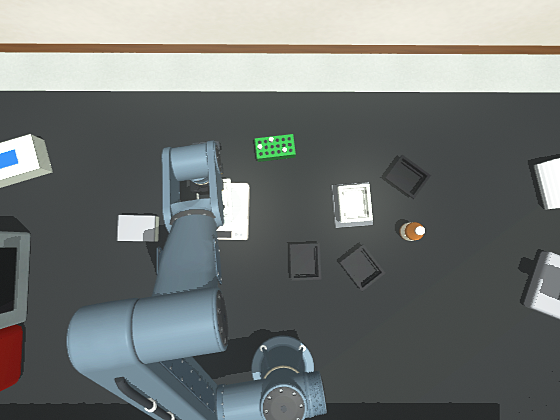

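```bash
python3 -m crank '0.25 0 0 0 0 0.1 1; 0 0 0 0 0 0 1; 0 0 0 0 0 0 1; 0 0 0 0 0 0 1'; python3 - <<'E'
from h import *
plan(np.array([.595,.205,.196]),Rt(0.0764),1)
p=snap('wrist','w14');s=snap('scene','s14')
a=cv2.resize(s['img'][90:190,240:350,::-1],None,fx=5,fy=5,interpolation=cv2.INTER_CUBIC)
cv2.imwrite('pics/s14z.png',a)
# stack plate corner comparison
s0=cv2.imread('pics/scene0.png'); b=np.hstack([x[250:320,190:280] for x in (s0,s['img'][:,:,::-1])])
cv2.imwrite('pics/st14.png',cv2.resize(b,None,fx=4,fy=4,interpolation=cv2.INTER_CUBIC))
E
```

```text
time: 21.92
position: [0.5959, 0.2061, 0.1939]
tool_rot: [0.68, 0.733, -0.008, -0.007]
ft_force: [0.1, -0.4, -0.4]
grip_width: 0.0082
t 21.925 p [0.5959 0.2061 0.1939] w 0.0082 F [ 0.1 -0.4 -0.4] q [0.16 0.57 1.43 0.   1.16 0.08]
turn deg [-1.19 -0.   -0.12] tool shift mm [-1.  -1.  -2.1] world mm [-0.9 -1.1  2.1]
-0.24 -0.00 -0.02 -0.03 -0.03 -0.05
```

View pics/s14z.png

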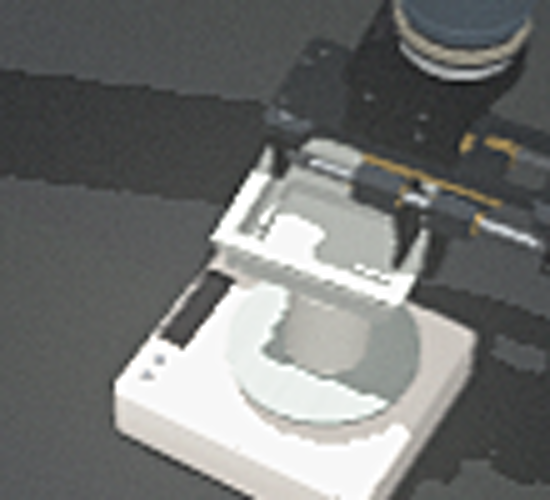

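View pics/st14.png

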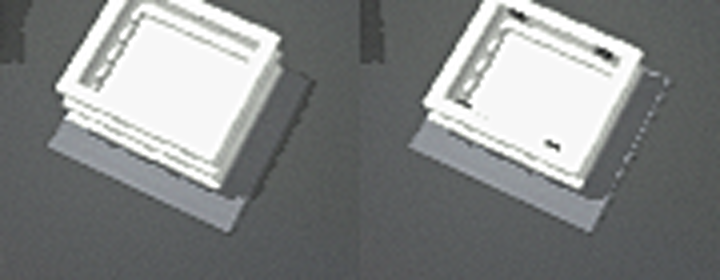

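```bash
python3 -c "
from rig import robot
print(robot.get_obs()['position'],robot.hand_in())"
```

```text
the job is handed in; nothing more can be done
[0.59588696 0.20612588 0.1940157 ] None
```

I handed the job in at about 22 s. The beaker is standing on the pan and the arm is holding the top tray above it. No verdict came back, so what follows rests on my own measurements.

- **Beaker:** I lowered it onto the pan slowly until the spring carried its weight, about 4 to 5 mm down against the 20 mm stop. I worked that depth out from the arm's height, because the pan can't be read directly. After release the scene picture showed it upright and within a couple of millimetres of the pan's middle.
- **Peel:** I gripped the middle of the tray's rim at its +x end. I tilted that end up about 20° with the far end still nested, then about 5° more while starting the lift, and lifted it clear. The foot plate's corners sit at the same pixels in the scene pictures taken before and after, so the lower trays stayed put.
- **Cover:** By calculation the tray's middle is within about 2 mm of the beaker's axis, with its underside about 16 to 17 mm above the mouth. In the scene picture it covers the mouth without touching.
- **One disagreement:** The tray's far end looked about 3 mm lower than the tool pose predicted, so I turned it 1.2° to compensate. By eye it now looks level, but I didn't measure it again.
- **Gap not confirmed:** In the last wrist picture I checked, the network found no beaker because the tray hides it. The gap is therefore calculated rather than measured.
- **Bystanders:** I never went near the rack, bottle or box, and they look unmoved in the top picture. Measured wrist forces stayed within a few newtons.

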